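Clamp the whetstone and bring the knife level above it

TASK

Get ready to sharpen: first wind the red-knobbed crank clockwise to its stop, so that the sliding jaw grips the green whetstone firmly in its holder. Then draw the green-handled knife out of the block, turn it level with the blade flat, and hold it up above the middle of the stone, the blade crossing the stone squarely and 6 to 15 cm clear over it, touching nothing but your gripper; finish while still holding it there. Leave the black-handled knife in the block and the other things on the bench alone.

Things in the scene. Friction and masses are not known exactly. Their poses are not given: they have to be found in the camera images.
- holder: Fixed whetstone holder: a steel water pan 180 (x) x 345 (y) x 70 mm high, with an aluminium bed 80 mm wide bridging it along its y axis. Origin on the bench under the pan's centre; z up, y along the stone from the crank end to the fixed black jaw. The fixed jaw's face is at y = +135 mm; jaws and gear housing reach no higher than z = 114 mm.
- crank (a joint): Turn of the level crank on the holder (rad), growing clockwise seen from above; it starts between 0 and 2.2. A reduction gear slides the jaw 5 mm per rad towards the fixed jaw; all play is taken up at 4.0, from there the sprung shoe presses harder on the stone, and the stop is at 4.55 (about 27 N on the stone). Friction 0.25 N m (about 5 N at the knob, 7 N near the stop); it stays where it is left. At value 0 the arm points along the holder's -x.
- crank_axis (a point): Point on the crank's vertical axis, at the height of the middle of its knob (155 mm above the bench); fixed to the holder.
- crank_knob (a point): Middle of the upright red plastic knob at the end of the crank: 20 mm thick, 46 mm tall (22 mm below to 24 mm above this point), 55 mm from the axis, freely turning on its pin. The flat crank arm lies under it, its top 23 mm below this point.
- shoe: Black rubber-faced shoe of the sliding jaw, 64 mm wide, 9 mm thick, 25 mm high, that presses on the stone's end; origin at the middle of its underside. Sprung, 10 N/mm.
- stone: Loose whetstone, 60 x 180 x 28 mm (length along its y), green on top and grey below, 0.6 kg, lying flat on the holder's bed (84 mm above the bench, so its top is at 112 mm). Origin at the centre of its underside; between the jaws with 9 to 20 mm of play in all.
- stone_centre (a point): Centre of the whetstone, half-way up.
- block: Fixed dark wooden knife block, 150 mm wide (y), 150 mm deep and 145 mm high. Two slots 76 mm apart slope at 45 degrees (the knives lie in them at about 43), their mouths up and towards the block's +x, where the handles stick out. Each slot is 26 mm wide, 7 mm high, open right through. Origin on the bench under its middle.
- handle (a point): Grip point of the green-handled knife (110 g, 70 to 140 percent of it): on the handle's centre line, 50 mm from where the blade begins. Handle 115 mm long, 24 mm wide (y), 16 mm thick (z); it rests on the block's mouth. x points along the knife from the tip to the butt, z is square to the flat of the blade and points up out of the block, y across the width. The black-handled knife may be in either slot, this one in the other.
- blade (a point): Middle of the green-handled knife's blade, 100 mm from the grip point (towards -x); same axes as the grip point. Blade 105 mm long (all of it in the slot at first), 20 mm wide, 3 mm thick, flat side parallel to the handle's wide side.
- knife: The green-handled knife as a whole; origin on its centre line where the blade joins the handle, axes as the grip point.
- black_handle (a point): Grip point of the black-handled knife, the same knife otherwise; leave it.
- spray: White spray bottle with a black head, 75 mm thick, 181 mm tall; origin under its centre. Leave it.
- red_stone: Red flattening stone 60 x 150 x 28 mm; origin under its centre. Leave it.
- white_stone: White stone 50 x 140 x 25 mm; origin under its centre. Leave it.
- beaker: Steel beaker, 72 mm wide, 85 mm tall; origin under its centre. Leave it.
- oil: Small amber bottle, 48 mm thick, 110 mm tall; origin under its centre. Leave it.
- driver: Screwdriver lying flat along its x. Leave it.
Mind the look-alikes: they are no part of the job. Of the things like the stone, leave any that is blue; of the rest the larger one is meant.

How it is judged:
By the outcome, as a careful person would: the job done as asked, in the order asked, and still so for the second after the job is handed in, while the arm keeps its last pose, push and grip.
It also fails if it takes over 61 s, if anything falls off the work surface, if the arm or the gripper's body presses on something with over 40 N, if the wrist force passes 120 N, or if a joint passes its speed limit or range.

ROBOT

A 6-joint arm with a two-finger parallel gripper is mounted at the origin on the work surface. World frame = base frame: x ahead of the robot, y to its left, z up, the work surface at z = 0. Lengths are in m, angles in rad, forces in N, time in s.
With the tool pointing down it reaches from about 0.375 to 0.9 m from the base axis. Payload 3.1 kg.
Tool frame: the origin (TCP) lies at the very end of the fingers, on their centre line; the grasp point (between the pads) lies 19 mm behind it; z points along the fingers, y is the line along which they close (so a half turn about z gives the same grasp; the last joint's range is limited). The gripper opens to 87 mm and grips with 3 to 60 N. Pads are 19 mm wide; open, the fingers measure 117 mm over their backs; the gripper's body (75 mm by 190 mm) begins 51 mm behind the grasp point.
Start: joints at [-0.178, 0.527, 1.433, -0, 1.181, -0.178], TCP at [0.625, 0, 0.223] pointing down, gripper open.
Joint ranges: [-3.08, 3.08], [-0.75, 2.2], [0.22, 2.44], [-1.43, 4.57], [0, 2.65], [-2.85, 2.85]. Speed limits (rad/s): [2.79, 2.79, 3.14, 3.14, 3.14, 3.14].

INTERFACE

Orientations are given as a unit quaternion [x, y, z, w].
In Python, from rig import status, viewer, robot gives the robot as it stands.
- The arm moves only by the tool arm_command, never from a script. Its arguments are lists of equal length, an entry for each row: "delta_rot": the turn, a rotation vector about the tool's x, y, z in degrees, a list of three; "delta_pos": the shift along the tool's x, y, z in m, a list of three; "gripper": the closure, from -1 (fully open) to 1 (shut). In form: {"delta_rot": [[rx, ry, rz], ...], "delta_pos": [[dx, dy, dz], ...], "gripper": [gripper, ...]}. A call has 1 to 12 rows; each row is the pose to reach, as a shift and turn from the pose commanded when the call began, along the tool's axes at that moment; what a row does not reach only later rows make up. A row lasts 1/12 s, in which the tool goes at most 41.7 mm and 7.16 degrees, less where a joint would pass 70% of its speed; a pose out of reach is approached as far as the arm can. A call with a gripper value outside its range is refused whole. The fingers move at their own pace and stop on an object; "grip_force" is the grip in N (left out, the last holds). Time passes only in rows, so rows that repeat a pose let the fingers close. It gives the time, the measured TCP pose, the force, the opening and the grip force at its end, in the units of the state.
- status.get_obs(): the state, without advancing time (a new reading comes with each control period).
- viewer.camera(name): name is "scene" or "side" or "wrist"; returns a dict with "pixels" (480x640x3 uint8, blue, green, red), "fx", "fy", "cx", "cy" (pixels), "pose" (4x4, takes a point from camera to world coordinates); the wrist camera has in their place "mount" (4x4, takes a point from camera to tool coordinates, whose origin is the TCP and whose axes are the flange's). Camera axes: x right, y down, z forward; pixel columns grow to the right and rows downward; lengths in m; the calibration is good to about 2 mm. The wrist camera is an equidistant fisheye: a pixel r from the principal point sees the ray r / f radians off the axis. A picture is of the moment at which its call begins: read the wrist's pose just before it. There is no depth.
- robot.hand_in(): hands the job in; it is judged then, once.
The state is a dict: "time": time; "q": joint angles; "joint_velocities": joint speeds; "joint_torque": joint torques, N m; "position": TCP position; "tool_rot": TCP orientation; "ft_force": force on the tool from outside, world axes, zero at the start; "moment": the same for the moment, N m; "grip_width": finger opening in m; "grip_force": force on a finger pad.
Only numpy, scipy, OpenCV 4.12 (cv2) and the standard library are available. Lean on these libraries where they do the work, as an engineer would, in place of code of your own. Each camera call takes 0.05 s, during which the arm holds its last target. There are 200 camera calls.

## Working session

There is one attempt and no reset: what is moved stays moved. The work goes in short steps, Python scripts to look and compute and a tool call to move; the robot and the scene stay as the last step left them, time stands still between calls to the robot, and variables do not carry over. Pictures are saved under pics/ and viewed, at most 13 in all, crops included, and the job is handed in when it is done.

Besides the shell and the picture viewer there is one more tool, called after "Emit:" by a JSON object that holds its "op" and its "data", one argument or row to a line. arm_command: Moves the arm, as the interface text tells. Its arguments: {"type":"object","properties":{"delta_rot":{"type":"array","items":{"type":"array","items":{"type":"number"}}},"delta_pos":{"type":"array","items":{"type":"array","items":{"type":"number"}}},"gripper":{"type":"array","items":{"type":"number"}},"grip_force":{"type":"number"}},"required":["delta_rot","delta_pos","gripper"]}

```bash
ls; mkdir -p pics
python3 - <<'E'
from rig import status,viewer
import cv2
o=status.get_obs();print({k:(v if not hasattr(v,'tolist') else v.tolist()) for k,v in o.items()})
for n in("scene","side"):
    c=viewer.camera(n);cv2.imwrite(f"pics/{n}0.png",c["pixels"]);print(n,c["fx"],c["cx"],c["cy"],c["pose"])
E
```

```text
pics
{'time': 0.0, 'q': [-0.17849678963878743, 0.5284786047455716, 1.4338961743801115, -1.125984733266896e-05, 1.1813946708002705, -0.1784483862745462], 'joint_velocities': [0.00010356188852247278, -0.0014651651172959503, -0.0005439495759575058, 0.0009643597958379079, -0.0004496701055172567, -0.0008269218479824123], 'joint_torque': [-0.0005457454426505137, -44.0045428276062, -17.659353017807007, 0.06325975991785526, 0.05832078633829951, -0.00015371938388852868], 'position': [0.6242688312154359, 0.00016015212542531802, 0.22156594525268433], 'tool_rot': [0.7071219600272753, 0.7070907643365005, -0.0006250384577567673, -0.0008910466511151717], 'ft_force': [-0.8111384592641214, 0.2814352798625826, -0.1704824433155604], 'moment': [-0.026741466500758367, 0.00546502789493812, -0.01023830679864344], 'grip_force': 0.0, 'grip_width': 0.08731553612591934}
scene 434.72812540196367 321.4503069535929 238.42679992747273 [[-0.12662715  0.74898514 -0.65037438  1.20877937]
 [ 0.99188755  0.08822591 -0.09151652  0.09249047]
 [-0.01116464 -0.65668673 -0.75408083  0.92198085]
 [ 0.          0.          0.          1.        ]]
side 446.8952006798177 316.738916885359 239.72166440611045 [[ 0.84150688 -0.43086479  0.3259167   0.14859997]
 [-0.54006764 -0.65539056  0.52800584 -0.64406305]
 [-0.0138964  -0.62033761 -0.78421179  1.07651746]
 [ 0.          0.          0.          1.        ]]
```

View pics/scene0.png

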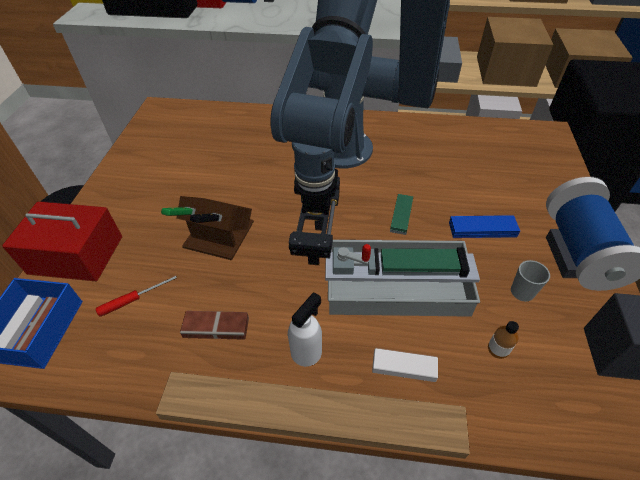

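View pics/side0.png

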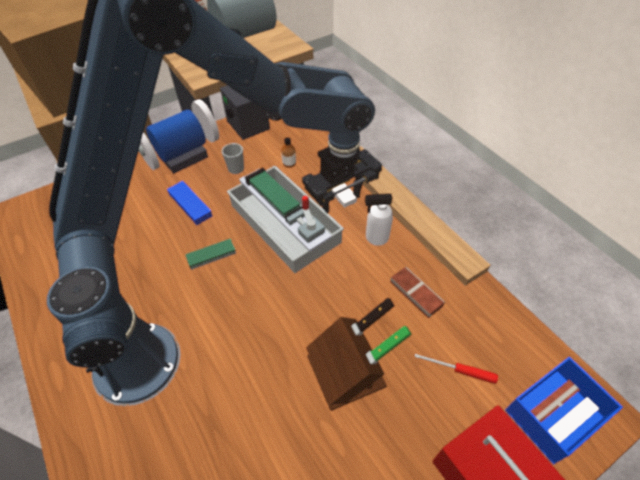

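The scene view shows the knob at (367,252), the stone at (420,260), and the green handle at (180,211) with the black handle at (207,218). The side view shows the knob at (306,202), the green handle at (390,344) and the black handle at (375,316).

```bash
cat > h.py <<'E'
import numpy as np,cv2
from rig import status,viewer
def ray(c,p):
    d=c["pose"][:3,:3]@np.array([(p[0]-c["cx"])/c["fx"],(p[1]-c["cy"])/c["fy"],1.]);return c["pose"][:3,3],d/np.linalg.norm(d)
def plane(c,p,z):
    o,d=ray(c,p);return o+d*(z-o[2])/d[2]
def tri(rs):
    A=sum(np.eye(3)-np.outer(d,d) for o,d in rs);b=sum((np.eye(3)-np.outer(d,d))@o for o,d in rs)
    x=np.linalg.solve(A,b);return x,[np.linalg.norm(np.cross(x-o,d)) for o,d in rs]
def mask(im,col,box):
    h=cv2.cvtColor(im,cv2.COLOR_BGR2HSV).astype(int);H,S,V=h[...,0],h[...,1],h[...,2]
    m={'red':((H<8)|(H>172))&(S>150)&(V>70),'green':(H>45)&(H<90)&(S>100)&(V>35),'bgreen':(H>45)&(H<75)&(S>150)&(V>80)}[col]
    k=np.zeros_like(m);x0,y0,x1,y1=box;k[y0:y1,x0:x1]=1
    m=(m&k).astype(np.uint8)
    n,l,s,c=cv2.connectedComponentsWithStats(m)
    if n<2:return None
    return (l==1+np.argmax(s[1:,4])).astype(np.uint8)
def rect(m):
    p=np.argwhere(m)[:,::-1].astype(np.float32);return cv2.minAreaRect(p),p
np.set_printoptions(precision=4,suppress=True)
E
python3 - <<'E'
from h import *
S=viewer.camera("scene");D=viewer.camera("side")
B={'knob':('red',(350,235,385,270),(290,190,318,215)),'stone':('green',(375,235,475,285),(235,165,305,222)),'handle':('bgreen',(155,200,200,222),(365,320,420,365))}
for n,(col,b1,b2) in B.items():
    r=[]
    for c,b in((S,b1),(D,b2)):
        m=mask(c["pixels"],col,b);R,p=rect(m);print(n,R,len(p),p.min(0),p.max(0));r.append((R,p,c))
    if n!='stone':print(n,tri([ray(c,R[0]) for R,p,c in r]))
    else:
        for R,p,c in r:
            h=cv2.convexHull(p).reshape(-1,2)
            w=np.array([plane(c,q,.112)[:2] for q in h],np.float32);print('stone',cv2.minAreaRect(w))
    if n=='handle':
        for R,p,c in r:
            x=p-p.mean(0);u=np.linalg.svd(x,full_matrices=0)[2][0];t=x@u
            for tt in(t.min(),t.max()):
                print('end',p.mean(0)+u*tt)
for n,a in(('scene',S),('side',D)):
    im=a["pixels"]
    bx=(150,180,400,300) if n=='scene' else (230,165,430,420)
    cr=im[bx[1]:bx[3],bx[0]:bx[2]];cv2.imwrite(f"pics/{n}c.png",cv2.resize(cr,None,fx=3 if n=='scene' else 2.35,fy=3 if n=='scene' else 2.35,interpolation=cv2.INTER_CUBIC))
E
```

```text
knob ((366.5, 252.0), (16.0, 7.0), 90.0) 115 [363. 244.] [370. 260.]
knob ((304.5, 202.0), (12.0, 5.0), 90.0) 61 [302. 196.] [307. 208.]
knob (array([0.5758, 0.1073, 0.1561]), [np.float64(0.0011801699319098934), np.float64(0.0011801699319098087)])
stone ((420.9999694824219, 260.0), (77.99998474121094, 21.999996185302734), -0.0) 1719 [382. 249.] [460. 271.]
stone ((273.4273986816406, 191.53973388671875), (50.03932571411133, 16.54019546508789), 42.87890625) 702 [250. 173.] [296. 211.]
stone ((0.5492202639579773, 0.23428723216056824), (0.06606975942850113, 0.18115057051181793), 6.744929790496826)
stone ((0.5403186678886414, 0.23496125638484955), (0.05609055981040001, 0.17536942660808563), 6.246613025665283)
handle ((176.5, 211.0), (6.0, 29.0), 90.0) 136 [162. 208.] [191. 214.]
handle ((390.39044189453125, 342.9988708496094), (8.833751678466797, 41.840484619140625), 51.95296096801758) 264 [373. 328.] [408. 358.]
handle (array([ 0.5075, -0.3634,  0.1645]), [np.float64(0.0015858758847658067), np.float64(0.0015858758847656683)])
end [161.9494 210.6333]
end [191.0206 209.5563]
end [406.6647 329.8407]
end [373.8383 355.7955]
```

View pics/scenec.png

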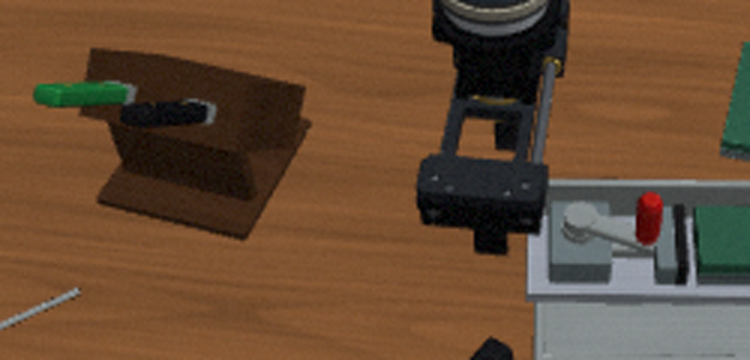

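View pics/sidec.png

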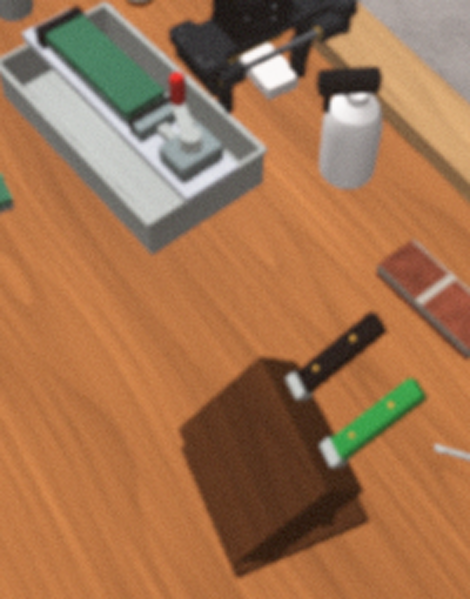

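Run:
```python
from h import *
S=viewer.camera("scene");D=viewer.camera("side")
T=lambda a,b:tri([ray(S,a),ray(D,b)])
b,e=T((163,211),(405.5,330.8));n,e2=T((190.,211),(374.8,355));print('green butt',b,e,'near',n,e2,np.linalg.norm(b-n))
d=(b-n)/np.linalg.norm(b-n);print(d,np.degrees([np.arctan2(d[1],d[0]),np.arcsin(d[2])]))
sc=lambda x,y:(150+x/3,180+y/3); sd=lambda x,y:(230+x/2.35,165+y/2.35)
b,e=T(sc(125,112),sd(375,325));n,e2=T(sc(205,114),sd(305,378));print('black',b,e,n,e2)
d=(b-n)/np.linalg.norm(b-n);print(d,np.degrees([np.arctan2(d[1],d[0]),np.arcsin(d[2])]))
print('hub',T(sc(578,213),sd(186,128)), plane(S,sc(578,213),.14),plane(D,sd(186,128),.14))
# block base edges: front base plate corners in scene
for p in((98,200),(243,238),(310,122)):print('base',plane(S,sc(*p),0.0))
for p in((240,573),(366,520)):print('baseD',plane(D,sd(*p),0.0))
# fixed jaw / shoe black, edges
```

```text
green butt [ 0.5409 -0.3719  0.1985] [np.float64(0.00473706687853974), np.float64(0.0047370668785397035)] near [ 0.4724 -0.3531  0.1285] [np.float64(0.0018746706400574644), np.float64(0.0018746706400574527)] 0.0997121741822364
[ 0.6872 -0.1884  0.7017] [-15.3292  44.5605]
black [ 0.5537 -0.2991  0.1987] [np.float64(0.00351781781417968), np.float64(0.003517817814179805)] [ 0.4871 -0.2748  0.1268] [np.float64(0.002697568565566694), np.float64(0.0026975685655667085)]
[ 0.6593 -0.2404  0.7124] [-20.0365  45.4335]
hub (array([0.5615, 0.055 , 0.1378]), [np.float64(0.004698834379403883), np.float64(0.00469883437940385)]) [0.567  0.0515 0.14  ] [0.5589 0.0583 0.14  ]
base [ 0.4889 -0.3987  0.    ]
base [ 0.5167 -0.2531  0.    ]
base [ 0.3686 -0.2259  0.    ]
baseD [ 0.3512 -0.368   0.    ]
baseD [ 0.4907 -0.3943  0.    ]
```

Emit:
{"op": "arm_command", "data": {
  "delta_rot": [
    [0,0,0],
    [0,0,0],
    [0,0,0],
    [0,0,0],
    [0,0,0],
    [0,0,0],
    [0,0,0],
    [0,0,0]
  ],
  "delta_pos": [
    [0.035,-0.016,0],
    [0.07,-0.033,0],
    [0.107,-0.049,0],
    [0.107,-0.049,0],
    [0.107,-0.049,0.035],
    [0.107,-0.049,0.065],
    [0.107,-0.049,0.078],
    [0.107,-0.049,0.078]
  ],
  "gripper": [-0.3,-0.3,-0.3,-0.3,-0.3,-0.3,-0.3,-0.3],
  "grip_force": 30
}}

```text
time: 0.97
position: [0.5732, 0.1071, 0.1411]
tool_rot: [0.707, 0.707, -0.003, -0.003]
ft_force: [-0.4, -0.4, 0.4]
grip_width: 0.0574
grip_force: 0.0
```

Emit:
{"op": "arm_command", "data": {
  "delta_rot": [
    [0,0,0],
    [0,0,0],
    [0,0,0],
    [0,0,0],
    [0,0,0],
    [0,0,0],
    [0,0,0],
    [0,0,0]
  ],
  "delta_pos": [
    [0,0,0],
    [0,0,0],
    [0,0,0],
    [0,0,0],
    [0,0,0],
    [0,0,0],
    [0,0,0],
    [0,0,0]
  ],
  "gripper": [1,1,1,1,1,1,1,1]
}}

```text
time: 1.63
position: [0.5774, 0.107, 0.1453]
tool_rot: [0.707, 0.707, 0.001, 0.001]
ft_force: [2.5, 0.2, 2.1]
grip_width: 0.0182
grip_force: 30.0
```

Run:
```python
from h import *
c=viewer.camera("scene");cv2.imwrite("pics/a.png",cv2.resize(c["pixels"][170:310,270:490],None,fx=3,fy=3))
import math
for a in range(80,-90,-7): print(a, round(.055*(math.sin(math.radians(a))-math.sin(math.radians(80))),4), round(.055*(math.cos(math.radians(a))-math.cos(math.radians(80))),4))
```

```text
80 0.0 0.0
73 -0.0016 0.0065
66 -0.0039 0.0128
59 -0.007 0.0188
52 -0.0108 0.0243
45 -0.0153 0.0293
38 -0.0203 0.0338
31 -0.0258 0.0376
24 -0.0318 0.0407
17 -0.0381 0.043
10 -0.0446 0.0446
3 -0.0513 0.0454
-4 -0.058 0.0453
-11 -0.0647 0.0444
-18 -0.0712 0.0428
-25 -0.0774 0.0403
-32 -0.0833 0.0371
-39 -0.0888 0.0332
-46 -0.0937 0.0287
-53 -0.0981 0.0235
-60 -0.1018 0.0179
-67 -0.1048 0.0119
-74 -0.107 0.0056
-81 -0.1085 -0.0009
-88 -0.1091 -0.0076
```

View pics/a.png

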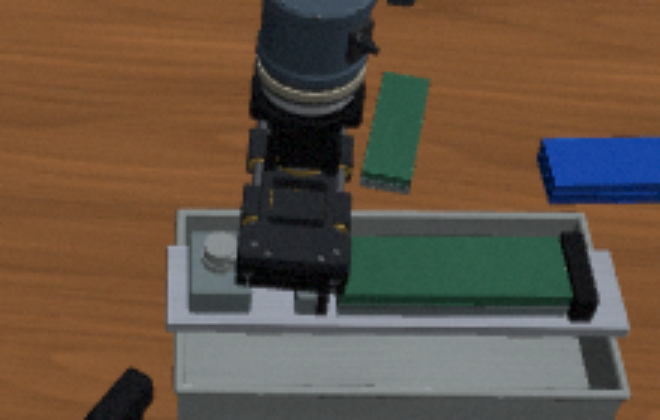

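The gripper is closed on the knob (opening 18 mm) and the hub shows at crop (218,250). Next I follow the arc.

Emit:
{"op": "arm_command", "data": {
  "delta_rot": [
    [0,0,0],
    [0,0,0],
    [0,0,0],
    [0,0,0],
    [0,0,0],
    [0,0,0],
    [0,0,0],
    [0,0,0],
    [0,0,0],
    [0,0,0],
    [0,0,0],
    [0,0,0]
  ],
  "delta_pos": [
    [-0.0016,0.0065,0],
    [-0.0039,0.0128,0],
    [-0.007,0.0188,0],
    [-0.0108,0.0243,0],
    [-0.0153,0.0293,0],
    [-0.0203,0.0338,0],
    [-0.0258,0.0376,0],
    [-0.0318,0.0407,0],
    [-0.0381,0.043,0],
    [-0.0446,0.0446,0],
    [-0.0513,0.0454,0],
    [-0.0513,0.0454,0]
  ],
  "gripper": [1,1,1,1,1,1,1,1,1,1,1,1]
}}

```text
time: 2.68
position: [0.6172, 0.0562, 0.145]
tool_rot: [0.707, 0.707, -0.003, -0.004]
ft_force: [-7.6, 1.3, 10.2]
grip_width: 0.0182
grip_force: 30.0
```

Emit:
{"op": "arm_command", "data": {
  "delta_rot": [
    [0,0,0],
    [0,0,0],
    [0,0,0],
    [0,0,0],
    [0,0,0],
    [0,0,0],
    [0,0,0],
    [0,0,0],
    [0,0,0],
    [0,0,0],
    [0,0,0]
  ],
  "delta_pos": [
    [-0.0067,-0.002,0],
    [-0.0134,-0.003,0],
    [-0.02,-0.0045,0],
    [-0.026,-0.007,0],
    [-0.032,-0.0105,0],
    [-0.0375,-0.0145,0],
    [-0.0425,-0.019,0],
    [-0.047,-0.024,0],
    [-0.0505,-0.0295,0],
    [-0.0535,-0.0355,0],
    [-0.0535,-0.0355,0]
  ],
  "gripper": [1,1,1,1,1,1,1,1,1,1,1]
}}

```text
time: 3.6
position: [0.5856, 0.0044, 0.1452]
tool_rot: [0.708, 0.707, 0.002, -0.001]
ft_force: [0.9, 6.4, 4.2]
grip_width: 0.0183
grip_force: 30.0
```

Emit:
{"op": "arm_command", "data": {
  "delta_rot": [
    [0,0,0],
    [0,0,0],
    [0,0,0],
    [0,0,0]
  ],
  "delta_pos": [
    [-0.0015,-0.004,0],
    [-0.003,-0.009,0],
    [-0.004,-0.013,0],
    [-0.004,-0.013,0]
  ],
  "gripper": [1,1,1,1]
}}

```text
time: 3.93
position: [0.5762, 0.0009, 0.1453]
tool_rot: [0.708, 0.706, 0.005, 0.001]
ft_force: [6.9, 9.8, -1.5]
grip_width: 0.0184
grip_force: 30.0
```

Emit:
{"op": "arm_command", "data": {
  "delta_rot": [
    [0,0,0],
    [0,0,0],
    [0,0,0],
    [0,0,0]
  ],
  "delta_pos": [
    [-0.0005,-0.004,0],
    [-0.0005,-0.008,0],
    [-0.0005,-0.01,0],
    [-0.0005,-0.01,0]
  ],
  "gripper": [1,1,1,1]
}}

```text
time: 4.27
position: [0.5756, 0.0007, 0.1456]
tool_rot: [0.709, 0.706, 0.012, 0.008]
ft_force: [24.1, 13.6, -14.4]
grip_width: 0.0188
grip_force: 30.0
```

The knob stopped moving while the force rose to 24 N, so the crank is at its stop. I'll relieve the push, release and lift.

Emit:
{"op": "arm_command", "data": {
  "delta_rot": [
    [0,0,0],
    [0,0,0],
    [0,0,0],
    [0,0,0],
    [0,0,0],
    [0,0,0],
    [0,0,0],
    [0,0,0],
    [0,0,0],
    [0,0,0],
    [0,0,0],
    [0,0,0]
  ],
  "delta_pos": [
    [0,0.008,0],
    [0,0.008,0],
    [0,0.008,0],
    [0,0.008,0],
    [0,0.008,0],
    [0,0.008,-0.02],
    [0,0.008,-0.06],
    [0,0.008,-0.1],
    [0,0.008,-0.14],
    [-0.04,0.008,-0.17],
    [-0.08,0.008,-0.2],
    [-0.12,0.008,-0.2]
  ],
  "gripper": [1,-0.2,-0.2,-0.2,-0.2,-0.2,-0.2,-0.2,-0.2,-0.2,-0.2,-0.2]
}}

```text
time: 5.27
position: [0.5712, -0.11, 0.3467]
tool_rot: [0.706, 0.708, 0.001, 0.002]
ft_force: [1.6, -1.6, -0.4]
grip_width: 0.0522
grip_force: 0.0
```

Run:
```python
from h import *
S=viewer.camera("scene");D=viewer.camera("side")
print(status.get_obs()["position"],status.get_obs()["q"])
r=[]
for c,b in((S,(325,230,390,280)),(D,(285,185,340,240))):
    R,p=rect(mask(c["pixels"],'red',b));r.append(ray(c,R[0]));print(R,len(p))
k,e=tri(r);print(k,e)
cv2.imwrite("pics/b.png",cv2.resize(S["pixels"][220:320,310:490],None,fx=4,fy=4))
```

```text
[ 0.571  -0.1159  0.3443] [-0.3902  0.3523  1.3821 -0.0033  1.4027 -0.3833]Traceback (most recent call last):
  File "<stdin>", line 6, in <module>
  File "h.py", line 19, in rect
    p=np.argwhere(m)[:,::-1].astype(np.float32);return cv2.minAreaRect(p),p
                                                       ~~~~~~~~~~~~~~~^^^
cv2.error: OpenCV(4.12.0) /io/opencv/modules/imgproc/src/convhull.cpp:143: error: (-215:Assertion failed) total >= 0 && (depth == CV_32F || depth == CV_32S) in function 'convexHull'
```

Run:
```python
from h import *
S=viewer.camera("scene");D=viewer.camera("side")
cv2.imwrite("pics/b.png",np.hstack([cv2.resize(S["pixels"][150:350,270:490],None,fx=1.8,fy=1.8),cv2.resize(D["pixels"][140:340,200:400],None,fx=1.8,fy=1.8)]))
```

```text
(no output)
```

View pics/b.png

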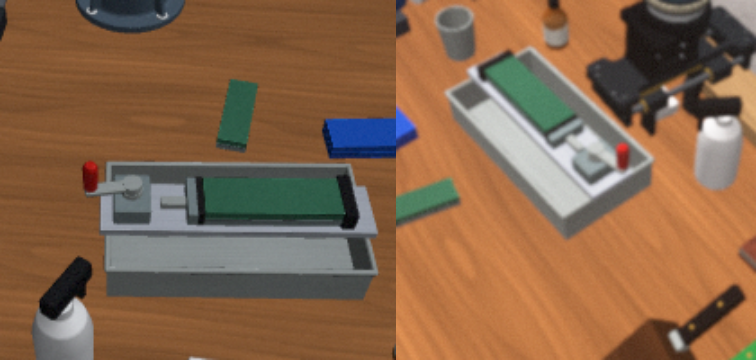

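The crank now points away from the stone with the knob at full-image (320,248), and the shoe is pressed on the stone with the stone against the fixed jaw. On to the knife.

Emit:
{"op": "arm_command", "data": {
  "delta_rot": [
    [0,0,7],
    [0,0,14],
    [0,0,21],
    [0,0,28],
    [0,0,35],
    [0,0,42],
    [0,0,49],
    [0,0,56],
    [0,0,63],
    [0,0,70],
    [0,0,77],
    [0,0,84]
  ],
  "delta_pos": [
    [-0.02,-0.01,0],
    [-0.04,-0.02,0],
    [-0.06,-0.03,0],
    [-0.08,-0.045,0],
    [-0.1,-0.06,0],
    [-0.12,-0.07,0],
    [-0.14,-0.08,0],
    [-0.16,-0.09,0],
    [-0.18,-0.1,0],
    [-0.2,-0.115,0],
    [-0.22,-0.125,0],
    [-0.235,-0.13,0]
  ],
  "gripper": [-0.2,-0.2,-0.2,-0.2,-0.2,-0.2,-0.2,-0.2,-0.2,-0.2,-0.2,-0.2]
}}

```text
time: 6.47
position: [0.4392, -0.344, 0.3407]
tool_rot: [0.999, 0.049, -0.002, -0.002]
ft_force: [0.2, 0.3, 0.6]
grip_width: 0.0521
grip_force: 0.0
```

```bash
cat >> h.py <<'E'
from scipy.spatial.transform import Rotation as Ro
kx=np.array([.719,-.1345,.682]);kx/=np.linalg.norm(kx);ky=np.array([.184,.983,0]);ky/=np.linalg.norm(ky);kz=np.cross(kx,ky)
RK=np.c_[kx,-ky,-kz]
def to(P,R):  # delta from measured pose to target pose
    o=status.get_obs();R0=Ro.from_quat(o["tool_rot"])
    print("pos",np.array(o["position"]),"q",np.array(o["q"]));print("dpos",R0.inv().apply(np.array(P)-o["position"]),"drot",np.degrees((R0.inv()*Ro.from_matrix(R)).as_rotvec()))
E
python3 - <<'E'
from h import *
G=np.array([.497,-.361,.1545])
to(G-.084*-kz,RK)
S=viewer.camera("scene");D=viewer.camera("side");r=[]
for c,b in((S,(300,230,335,270)),(D,(310,210,345,240))):
    R,p=rect(mask(c["pixels"],'red',b));r.append(ray(c,R[0]))
print('knob',tri(r))
for c,b in((S,(375,235,475,285)),(D,(235,165,305,222))):
    h=cv2.convexHull(rect(mask(c["pixels"],'green',b))[1]).reshape(-1,2)
    print('stone',cv2.minAreaRect(np.array([plane(c,q,.112)[:2] for q in h],np.float32)))
E
```

```text
pos [ 0.4392 -0.344   0.3407] q [-0.8645  0.3203  1.4407 -0.0004  1.3852  0.6074]
dpos [0.0012 0.007  0.1248] drot [-6.2785 42.9001 15.4363]Traceback (most recent call last):
  File "<stdin>", line 6, in <module>
  File "h.py", line 19, in rect
    p=np.argwhere(m)[:,::-1].astype(np.float32);return cv2.minAreaRect(p),p
                                                       ~~~~~~~~~~~~~~~^^^
cv2.error: OpenCV(4.12.0) /io/opencv/modules/imgproc/src/convhull.cpp:143: error: (-215:Assertion failed) total >= 0 && (depth == CV_32F || depth == CV_32S) in function 'convexHull'
```

Emit:
{"op": "arm_command", "data": {
  "delta_rot": [
    [-0.9,6.1,2.2],
    [-1.8,12.3,4.4],
    [-2.7,18.4,6.6],
    [-3.6,24.5,8.8],
    [-4.5,30.7,11],
    [-5.4,36.8,13.2],
    [-6.3,42.9,15.4],
    [-6.3,42.9,15.4],
    [-6.3,42.9,15.4]
  ],
  "delta_pos": [
    [0,0.001,0.01],
    [0,0.002,0.02],
    [0,0.003,0.04],
    [0,0.004,0.06],
    [0,0.005,0.08],
    [0,0.006,0.1],
    [0,0.007,0.11],
    [0,0.007,0.12],
    [0,0.007,0.12]
  ],
  "gripper": [-0.2,-0.2,-0.2,-0.2,-0.2,-0.2,-0.2,-0.2,-0.2]
}}

```text
time: 7.32
position: [0.4409, -0.3482, 0.2197]
tool_rot: [0.926, -0.083, 0.366, 0.032]
ft_force: [0.1, 0.8, 0.8]
grip_width: 0.0525
grip_force: 0.0
```

Run:
```python
from h import *
G=np.array([.497,-.361,.1545])
to(G-.084*-kz,RK)
c=viewer.camera("wrist");cv2.imwrite("pics/w.png",c["pixels"]);print({k:v for k,v in c.items() if k!="pixels"})
```

```text
pos [ 0.4409 -0.3482  0.2197] q [-1.2123  0.3817  2.0861  1.2694  0.6638 -0.5112]
dpos [-0.0024  0.0023  0.0029] drot [-0.3429 -0.1463  0.2658]
{'fx': 371.64829954431775, 'fy': 371.64829954431775, 'cx': 314.41652086024925, 'cy': 235.09897683609887, 'mount': array([[-0.0018, -0.9585, -0.285 ,  0.0775],
       [ 1.    , -0.0019, -0.0002, -0.0007],
       [-0.0003, -0.285 ,  0.9585, -0.1627],
       [ 0.    ,  0.    ,  0.    ,  1.    ]])}
```

View pics/w.png

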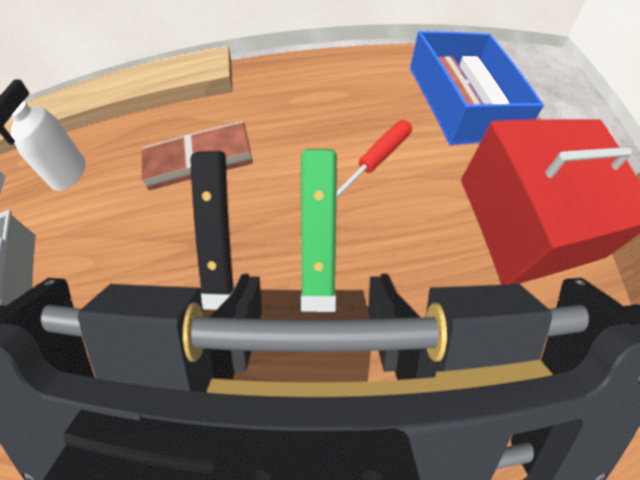

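The wrist view shows the green handle centred between the fingers, with its butt at (318,150), its bolster end at (318,311), and the black handle well to the left (210,230).

Run:
```python
from h import *
im=cv2.imread("pics/w.png");f,cx,cy=371.648,314.417,235.099
M=np.array([[-0.0018,-0.9585,-0.285,0.0775],[1,-0.0019,-0.0002,-0.0007],[-0.0003,-0.285,0.9585,-0.1627]])
def pt(p,z):
    v=np.array([p[0]-cx,p[1]-cy]);r=np.hypot(*v);a=r/f;d=M[:,:3]@np.r_[np.sin(a)*v/r,np.cos(a)];o=M[:,3];return o+d*(z-o[2])/d[2]
m=mask(im,'bgreen',(290,130,350,320));R,p=rect(m);print(R)
L=lambda y:p[np.abs(p[:,1]-y)<2][:,0]
for z in(.06,.07,.08,.09):
    print(z,'butt',pt((318,151),z),'end',pt((318,311),z),'w170',[pt((e,170),z)[1] for e in(L(170).min(),L(170).max()+1)],'w280',[pt((e,280),z)[1] for e in(L(280).min(),L(280).max()+1)])
```

```text
((316.9000549316406, 288.300048828125), (0.4472135603427887, 2.2360680103302), 63.43495178222656)Traceback (most recent call last):
  File "<stdin>", line 9, in <module>
    return umr_minimum(a, axis, None, out, keepdims, initial, where)
ValueError: zero-size array to reduction operation minimum which has no identity
```

Run:
```python
from h import *
im=cv2.imread("pics/w.png");f,cx,cy=371.648,314.417,235.099
print(cv2.cvtColor(im,cv2.COLOR_BGR2HSV)[230,318])
M=np.array([[-0.0018,-0.9585,-0.285,0.0775],[1,-0.0019,-0.0002,-0.0007],[-0.0003,-0.285,0.9585,-0.1627]])
def pt(p,z):
    v=np.array([p[0]-cx,p[1]-cy]);r=np.hypot(*v);a=r/f;d=M[:,:3]@np.r_[np.sin(a)*v/r,np.cos(a)];o=M[:,3];return o+d*(z-o[2])/d[2]
m=mask(im,'green',(290,130,350,320));R,p=rect(m);print(R)
L=lambda y:p[np.abs(p[:,1]-y)<2][:,0]
for z in(.06,.07,.08,.09):
    print(z,'butt',pt((318,151),z),'end',pt((318,311),z),'w170',[pt((e,170),z)[1] for e in(L(170).min(),L(170).max()+1)],'w280',[pt((e,280),z)[1] for e in(L(280).min(),L(280).max()+1)])
```

```text
[ 68 146 211]
((318.0, 222.0), (146.0, 34.0), 90.0)
0.06 butt [0.0635 0.0015 0.06  ] end [-0.0422  0.0016  0.06  ] w170 [np.float64(-0.008724231580702976), np.float64(0.012295621087729266)] w280 [np.float64(-0.008899725080390618), np.float64(0.011972023542884022)]
0.07 butt [0.0629 0.0016 0.07  ] end [-0.0476  0.0017  0.07  ] w170 [np.float64(-0.009084547322988695), np.float64(0.012879169407788955)] w280 [np.float64(-0.009267921087592711), np.float64(0.012541041214320217)]
0.08 butt [0.0623 0.0017 0.08  ] end [-0.053   0.0018  0.08  ] w170 [np.float64(-0.009444863065274417), np.float64(0.013462717727848643)] w280 [np.float64(-0.009636117094794805), np.float64(0.01311005888575641)]
0.09 butt [0.0616 0.0018 0.09  ] end [-0.0583  0.0019  0.09  ] w170 [np.float64(-0.009805178807560136), np.float64(0.014046266047908332)] w280 [np.float64(-0.0100043131019969), np.float64(0.013679076557192605)]
```

Emit:
{"op": "arm_command", "data": {
  "delta_rot": [
    [0,0,0],
    [0,0,0],
    [0,0,0],
    [0,0,0],
    [0,0,0],
    [0,0,0],
    [0,0,0],
    [0,0,0],
    [0,0,0],
    [0,0,0],
    [0,0,0],
    [0,0,0]
  ],
  "delta_pos": [
    [-0.003,0.002,0.03],
    [-0.003,0.002,0.06],
    [-0.003,0.002,0.085],
    [-0.003,0.002,0.1],
    [-0.003,0.002,0.104],
    [-0.003,0.002,0.104],
    [-0.003,0.002,0.104],
    [-0.003,0.002,0.104],
    [-0.003,0.002,0.104],
    [-0.003,0.002,0.104],
    [-0.003,0.002,0.104],
    [-0.003,0.002,0.104]
  ],
  "gripper": [-0.2,-0.2,-0.2,-0.2,-0.2,-0.2,1,1,1,1,1,1],
  "grip_force": 45
}}

```text
time: 8.37
position: [0.5091, -0.3663, 0.1451]
tool_rot: [0.926, -0.082, 0.367, 0.034]
ft_force: [-0.6, 2.0, 3.1]
grip_width: 0.0233
grip_force: 44.4
```

Emit:
{"op": "arm_command", "data": {
  "delta_rot": [
    [0,0,0],
    [0,0,0],
    [0,0,0],
    [0,0,0],
    [0,0,0],
    [0,0,0],
    [0,0,0],
    [0,0,0],
    [0,0,0],
    [0,0,0],
    [0,0,0],
    [0,0,0]
  ],
  "delta_pos": [
    [0.008,0,0],
    [0.02,0,0],
    [0.032,0,0],
    [0.044,0,-0.001],
    [0.056,0,-0.001],
    [0.068,0,-0.001],
    [0.08,0,-0.002],
    [0.092,0,-0.002],
    [0.104,0,-0.002],
    [0.116,0,-0.002],
    [0.128,0,-0.003],
    [0.14,0,-0.003]
  ],
  "gripper": [1,1,1,1,1,1,1,1,1,1,1,1]
}}

```text
time: 9.37
position: [0.6073, -0.3836, 0.2423]
tool_rot: [0.926, -0.083, 0.366, 0.034]
ft_force: [0.1, -0.3, -1.3]
grip_width: 0.0239
grip_force: 44.4
```

Run:
```python
from h import *
a=np.radians(6.5);R=np.c_[[np.cos(a),np.sin(a),0],[np.sin(a),-np.cos(a),0],[0,0,-1]]
to([.60,-.2,.36],R)
D=viewer.camera("side");W=viewer.camera("wrist")
cv2.imwrite("pics/d.png",np.hstack([cv2.resize(D["pixels"],None,fx=.62,fy=.62),cv2.resize(W["pixels"],None,fx=.62,fy=.62)]))
```

```text
pos [ 0.6073 -0.3836  0.2423] q [-0.9215  0.4887  1.7334  1.0344  0.5659  0.0223]
dpos [ 0.0517 -0.1791 -0.1135] drot [  6.4598 -42.806  -15.898 ]
```

View pics/d.png

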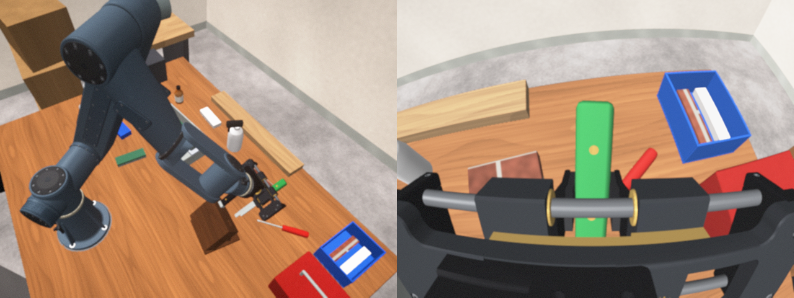

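The knife is out of the block with the blade free. I'll lift straight up first, then level it and move across.

Emit:
{"op": "arm_command", "data": {
  "delta_rot": [
    [0,0,0],
    [0.7,-4.3,-1.6],
    [1.4,-9.6,-3.6],
    [2.2,-15,-5.6],
    [3.1,-20.6,-7.7],
    [4,-26.2,-9.8],
    [4.8,-32,-11.9],
    [5.6,-37.6,-14],
    [6.5,-42.8,-15.9],
    [6.5,-42.8,-15.9],
    [6.5,-42.8,-15.9],
    [6.5,-42.8,-15.9]
  ],
  "delta_pos": [
    [0.02,0,-0.022],
    [0.04,0,-0.044],
    [0.061,0,-0.066],
    [0.082,0,-0.088],
    [0.082,0,-0.088],
    [0.08,-0.02,-0.09],
    [0.076,-0.045,-0.095],
    [0.071,-0.075,-0.099],
    [0.066,-0.105,-0.103],
    [0.06,-0.135,-0.108],
    [0.056,-0.16,-0.111],
    [0.052,-0.179,-0.1135]
  ],
  "gripper": [1,1,1,1,1,1,1,1,1,1,1,1]
}}

```text
time: 10.47
position: [0.5996, -0.1972, 0.3584]
tool_rot: [0.998, 0.058, -0.001, -0.002]
ft_force: [-0.6, -0.4, -0.9]
grip_width: 0.0239
grip_force: 44.4
```

Run:
```python
from h import *
a=np.radians(6.5);R=np.c_[[np.cos(a),np.sin(a),0],[np.sin(a),-np.cos(a),0],[0,0,-1]]
S=viewer.camera("scene");D=viewer.camera("side")
for c,b in((S,(375,230,475,285)),(D,(235,165,305,222))):
    h=cv2.convexHull(rect(mask(c["pixels"],'green',b))[1]).reshape(-1,2)
    print('stone',cv2.minAreaRect(np.array([plane(c,q,.112)[:2] for q in h],np.float32)))
to([.643,.252,.30],R)
cv2.imwrite("pics/e.png",np.hstack([cv2.resize(D["pixels"],None,fx=.62,fy=.62),cv2.resize(S["pixels"],None,fx=.62,fy=.62)]))
```

```text
stone ((0.5489678978919983, 0.2365284562110901), (0.06609504669904709, 0.18025676906108856), 6.744929790496826)
stone ((0.5408897399902344, 0.23809240758419037), (0.05321227014064789, 0.17239628732204437), 5.477510452270508)
pos [ 0.5991 -0.1961  0.3588] q [-0.4948  0.4218  1.2327  0.003   1.4907  0.957 ]
dpos [ 0.0967 -0.4395  0.0606] drot [-0.2594  0.0715  0.3042]
```

View pics/e.png

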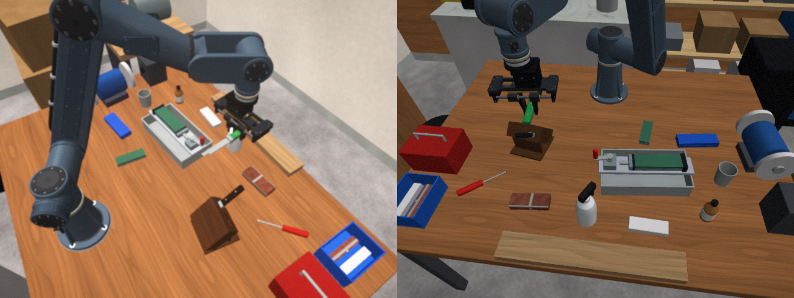

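Emit:
{"op": "arm_command", "data": {
  "delta_rot": [
    [0,0,0],
    [0,0,0],
    [0,0,0],
    [0,0,0],
    [0,0,0],
    [0,0,0],
    [0,0,0],
    [0,0,0],
    [0,0,0],
    [0,0,0],
    [0,0,0],
    [0,0,0]
  ],
  "delta_pos": [
    [0.004,-0.02,0.003],
    [0.012,-0.055,0.007],
    [0.021,-0.094,0.013],
    [0.029,-0.133,0.018],
    [0.038,-0.173,0.024],
    [0.047,-0.213,0.029],
    [0.055,-0.252,0.034],
    [0.064,-0.292,0.04],
    [0.073,-0.332,0.045],
    [0.082,-0.37,0.051],
    [0.09,-0.405,0.056],
    [0.097,-0.435,0.06]
  ],
  "gripper": [1,1,1,1,1,1,1,1,1,1,1,1]
}}

```text
time: 11.57
position: [0.647, 0.2444, 0.2985]
tool_rot: [0.998, 0.057, -0.001, -0.0]
ft_force: [-0.3, 0.5, -1.5]
grip_width: 0.0236
grip_force: 44.4
```

Emit:
{"op": "arm_command", "data": {
  "delta_rot": [
    [0,0,0],
    [0,0,0],
    [0,0,0],
    [0,0,0],
    [0,0,0],
    [0,0,0],
    [0,0,0],
    [0,0,0],
    [0,0,0]
  ],
  "delta_pos": [
    [0,0,0],
    [0,0,0.02],
    [0,0,0.04],
    [0,0,0.06],
    [0,0,0.08],
    [0,0,0.095],
    [0,0,0.105],
    [0,0,0.105],
    [0,0,0.105]
  ],
  "gripper": [1,1,1,1,1,1,1,1,1]
}}

```text
time: 12.32
position: [0.6475, 0.242, 0.1946]
tool_rot: [0.998, 0.057, 0.0, 0.0]
ft_force: [0.8, 0.2, -2.0]
grip_width: 0.0238
grip_force: 44.4
```

Run:
```python
from h import *
a=np.radians(6.5);R=np.c_[[np.cos(a),np.sin(a),0],[np.sin(a),-np.cos(a),0],[0,0,-1]]
to([.644,.248,.195],R)
S=viewer.camera("scene");D=viewer.camera("side")
cv2.imwrite("pics/f.png",np.hstack([cv2.resize(S["pixels"][150:350,300:500],None,fx=2,fy=2,interpolation=cv2.INTER_CUBIC),cv2.resize(D["pixels"][90:290,180:380],None,fx=2,fy=2,interpolation=cv2.INTER_CUBIC)]))
```

```text
pos [0.6475 0.242  0.1946] q [ 0.1965  0.6475  1.2782 -0.0003  1.2159  1.6542]
dpos [-0.0028 -0.0063 -0.0004] drot [ 0.0146 -0.0017 -0.0146]
```

View pics/f.png

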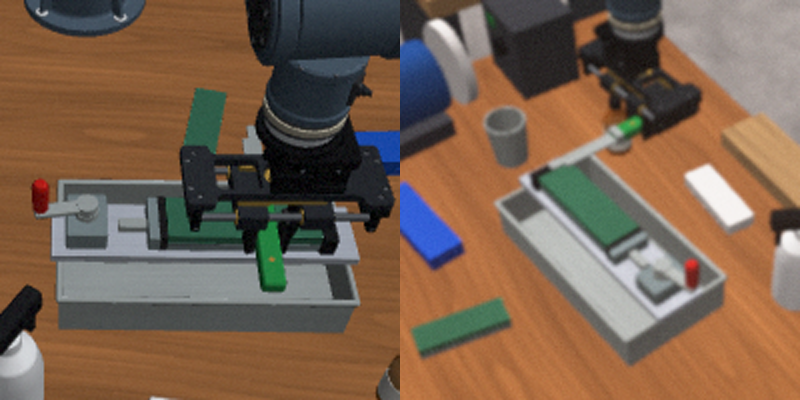

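The scene view shows the knife crossing over the stone, its butt at crop (273,287). The side view shows the tip at crop (550,165) and the ferrule at (612,137). I'll check the level and the position numerically.

Run:
```python
from h import *
S=viewer.camera("scene");D=viewer.camera("side")
tip,j=(255,172.5),(286,158.5)
for z in(.20,.212,.225):print(z,'tip',plane(D,tip,z),'junc',plane(D,j,z))
print('butt top',plane(S,(437,285),.220),'low',plane(S,(437,294),.204))
print('knob',tri([ray(S,(320,247.5)),ray(D,(325,226.5))]))
a=np.radians(6.5);u=np.array([np.cos(a),np.sin(a)]);g=np.array([.6475,.242])
print('expected tip',g-.155*u,'junc',g-.05*u,'butt',g+.065*u)
# fixed jaw black in scene for stone end check
im=D["pixels"][150:200,245:310];cv2.imwrite("pics/g.png",cv2.resize(im,None,fx=10,fy=10,interpolation=cv2.INTER_CUBIC))
```

```text
0.2 tip [0.4978 0.248  0.2   ] junc [0.6014 0.2504 0.2   ]
0.212 tip [0.493  0.2358 0.212 ] junc [0.5952 0.2382 0.212 ]
0.225 tip [0.4878 0.2226 0.225 ] junc [0.5884 0.2249 0.225 ]
butt top [0.6965 0.2465 0.22  ] low [0.7065 0.2491 0.204 ]
knob (array([0.5748, 0.0006, 0.1557]), [np.float64(0.0012085920119559355), np.float64(0.001208592011955883)])
expected tip [0.4935 0.2245] junc [0.5978 0.2363] butt [0.7121 0.2494]
```

View pics/g.png

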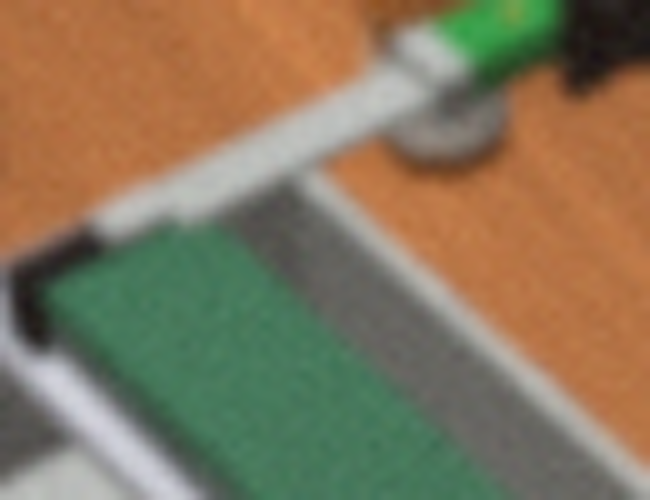

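Run:
```python
from h import *
D=viewer.camera("side");W=viewer.camera("wrist");S=viewer.camera("scene")
def ang(c,p,q,z):
    a,b=plane(c,p,z),plane(c,q,z);d=b-a;return a,b,np.degrees(np.arctan2(d[1],d[0]))
off=np.array([245,150])-.0
f=lambda x,y:(245+x/10-.45,150+y/10-.45)
print('upper',ang(D,f(95,215),f(380,65),.212));print('lower',ang(D,f(190,220),f(430,105),.212))
# upper/lower edge of blade from pixel columns (bright grey): fit lines
h=cv2.cvtColor(D["pixels"],cv2.COLOR_BGR2HSV).astype(int);g=(h[...,1]<45)&(h[...,2]>120)
m=np.zeros_like(g);m[150:180,252:287]=1;mm=(g&m).astype(np.uint8)
n,l,s,cc=cv2.connectedComponentsWithStats(mm);k=1+np.argmax(s[1:,4]);print(s[k])
p=np.argwhere(l==k)[:,::-1].astype(np.float32)
# per-column centre
xs=np.unique(p[:,0]);print([(int(x),p[p[:,0]==x][:,1].min(),p[p[:,0]==x][:,1].max()) for x in xs][::3])
f2,cx,cy=W["fx"],W["cx"],W["cy"];M=W["mount"]
def pt(p,z):
    v=np.array([p[0]-cx,p[1]-cy]);r=np.hypot(*v);a=r/f2;d=M[:3,:3]@np.r_[np.sin(a)*v/r,np.cos(a)];o=M[:3,3];return o+d*(z-o[2])/d[2]
R,p=rect(mask(W["pixels"],'green',(270,80,370,330)));print(R)
for y in(170,190,210,230,250,270):
    x=p[np.abs(p[:,1]-y)<1][:,0]
    if len(x):
        a,b=pt((x.min()-.5,y),-.025),pt((x.max()+.5,y),-.025);print(y,a[:2],b[:2],'w',b[1]-a[1],'c',(a[1]+b[1])/2)
```

```text
upper (array([0.4935, 0.2425, 0.212 ]), array([0.5921, 0.2529, 0.212 ]), np.float64(6.002950655971318))
lower (array([0.5149, 0.2259, 0.212 ]), array([0.5955, 0.23  , 0.212 ]), np.float64(2.8969306566094826))
[254 153  33  27 225]
[(254, np.float32(172.0), np.float32(172.0)), (257, np.float32(170.0), np.float32(173.0)), (260, np.float32(169.0), np.float32(172.0)), (263, np.float32(167.0), np.float32(172.0)), (266, np.float32(166.0), np.float32(171.0)), (269, np.float32(164.0), np.float32(169.0)), (272, np.float32(163.0), np.float32(168.0)), (275, np.float32(161.0), np.float32(169.0)), (278, np.float32(160.0), np.float32(171.0)), (281, np.float32(158.0), np.float32(174.0)), (284, np.float32(154.0), np.float32(177.0))]
((316.8042297363281, 241.85153198242188), (59.46144485473633, 157.64993286132812), 1.6365771293640137)
170 [ 0.0618 -0.0099] [0.0618 0.0112] w 0.02112764459811487 c 0.0006523398867626946
190 [ 0.0543 -0.0108] [0.0542 0.0117] w 0.02247359047329539 c 0.00047107680149312357
210 [ 0.0466 -0.0109] [0.0466 0.0111] w 0.021989410680755148 c 9.690934026808286e-05
230 [ 0.0387 -0.0114] [0.0387 0.0113] w 0.02269391637432551 c -9.127659308900797e-05
250 [ 0.0306 -0.0112] [0.0305 0.0107] w 0.02189469754380745 c -0.00028401100807158054
270 [ 0.0221 -0.0118] [0.0221 0.0105] w 0.022310544921783252 c -0.0006815715227075064
```

The blade is level, within about 2° of square to the stone, centred over it at about (0.544, 0.238) and about 10 cm clear. The crank is still at its stop.

```bash
python3 -c "
from rig import robot;print(robot.hand_in())"
```

```text
the job is handed in; nothing more can be done
None
```

I wound the crank to its stop so the stone is gripped, drew the green-handled knife, and handed in with it held level and roughly square (within about 2°), about 10 cm above the middle of the stone; no verdict came back.

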